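# Turn the probe carousel and hang up the last probe

### The job

Turn the probe carousel by its top knob until its empty hook points straight out through the gap in the guard hoop, then take the probe out of its stand, hang it by its collar in that hook and press it down until the hook's sliding seat is fully home, so that the collar is locked in its pocket. The probe is delicate: feel for the stop and never press probe and carousel together with more than 30 N. Do not knock the loose bottles and the rubber stopper about, and leave the probe hanging upright, let go of.

Things in the scene. Friction and masses are not known exactly. Their poses are not given: they have to be found in the camera images.
- carousel: the carousel's fixed foot: grey disc, 156 mm across, 12 mm high, with a central column and, 126 mm from the axis and 85 mm above the bench, a 7 mm round steel guard hoop, open over 90 degrees. Origin: centre of the underside. Its own -x axis points out through the middle of the gap (small white mark on the foot); z up, along the axis of turning
- rotor (a joint): angle of the rotor (hub, five arms, knob) about the upright axis, rad, counter-clockwise from above positive. At 0 the empty hook points straight out through the middle of the gap. Starts between 0.5 and 1.2. A brake of about 0.25 N m keeps it where it is left, no clicks or stops nearby; a sideways push of about 3 N on a hook turns it
- knob_grip (a point): on the axis, 180 mm above the bench, in the black bar knob on top of the rotor. The bar is 50 mm long, 14 mm thick and spans 150 to 194 mm above the bench; its length lies along the point's x axis and turns with the rotor. Nothing else stands within 65 mm of the axis above 155 mm
- hook_place (a point): nominal place of the empty hook: centre of its pocket at the nominal height (135 mm above the bench) of its seat's upper face when fully down; turns with the rotor, 85 mm from the axis, own -x axis points out through the mouth. BEWARE: the hook is clamped up to 6 mm higher or lower than nominal; no reading shows it, feel for it. The other four hooks hold fixed probes
- seat (a joint): how far the empty hook's white U-shaped seat has been pushed down, m: 0 up (as at the start), 0.014 hard on its rigid stop. It moves against a friction of about 6 N (more if quickly) and stays where it is left
- probe_mid (a point): loose probe, 165 mm long, about 90 g, half-way up: 82.5 mm above its tip; z up along it. From the tip: 12 mm steel shaft to 100 mm, 26 mm collar from 100 to 112 mm (lower edge bevelled 2.5 mm), black round head of 23 mm diameter from 112 to 156 mm (grip it here from above, at 140 mm), 12 mm connector to 165 mm
- probe_collar (a point): the centre of the underside of the loose probe's collar, 100 mm above its tip, where it comes to rest on the seat; z is along the probe, up
- stand: grey square block, 76 x 76 x 50 mm, fixed, in which the loose probe stands upright in a round 14 mm hole, 45 mm deep; origin: centre of its underside. Between stand and carousel a big bottle, 136 mm wide, its top 320 mm above the bench, stands on a fixed balance (bottle centred at x 0.56, y -0.04): pass in front of it, on the robot's side
- buffer_bottle: bystander, loose: small white plastic bottle 48 mm wide, 103 mm high, origin under its centre; leave alone
- small_bottle: bystander, loose: glass bottle with a wide cap, 56 mm wide, 103 mm high, origin under its centre; leave alone
- stopper: bystander, loose: black rubber stopper, 58 mm wide, 34 mm high, origin under its centre; leave alone
- hook_mouth (a point): mouth of the empty hook, 29 mm out from hook_place, nominally 9 mm below it, midway between two flared horns (6 mm bars). The hook is a fork of two prongs, spanning 5 to 13 mm below hook_place, with a slot 16 mm wide, open to the outside; inwards it ends where a 12 mm shaft stands 1 mm further in than hook_place
- hook_rim (a point): centre of the pocket's upper rim, nominally 14 mm above hook_place. The pocket is 30 by 30 mm inside, 38 by 38 mm outside, for the 26 mm collar; its four walls (the outer one cut by the 16 mm slot) stand 14 mm above the seat when that is down, and level with it when it is up
Things that resemble listed ones, but are neither listed nor needed, are in the scene too. There is more than one size of the part that bears probe_mid; the job needs the smaller.

How it is judged:
On the way, in this order (a step that is already met when the one before it is completed fails the run):
1. the carousel is turned until the empty hook points out through the gap (within 0.12 rad), the probe still standing in its stand (value of joint rotor between -0.12 and 0.12 rad and distance of probe_collar from where it was at the start of the episode below 0.02 m), for 0.2 s.
2. the probe is brought into the empty hook, its collar over the seat, and has pressed the seat down to its stop (value of joint seat above 0.0128 m and horizontal distance between probe_collar and hook_place below 0.006 m and contact force between probe and carousel above 0.3 N), for 0.1 s.
At the end, for the whole second after the job is handed in: Empty hook points out of the gap within 0.15 rad; its seat is at least 12.5 mm down; the probe hangs in it at rest, borne by the carousel, collar underside within 6 mm of the hook's place from above and 7 mm over to 8.5 mm under it, upright within 0.12 rad (value of joint rotor between -0.15 and 0.15 rad and value of joint seat above 0.0125 m and horizontal distance between probe_collar and hook_place below 0.006 m and z of probe_collar in the frame of hook_place between -0.0085 and 0.007 m and angle between probe's own z axis and vertical below 0.12 rad and contact force between probe and carousel above 0.3 N and linear speed of probe below 0.02 m/s); the robot touches nothing.
It fails at once if the probe and the carousel press on each other with more than 30 N (contact force between probe and carousel above 30 N).
It fails at once if a bystander is moved by more than 30 mm (distance of any of buffer_bottle, small_bottle, stopper from where it was at the start of the episode above 0.03 m).
It also fails if it takes over 70 s, if anything falls off the work surface, if the arm or the gripper's body presses on something with over 40 N, if the wrist force passes 120 N, or if a joint passes its speed limit or range.

### The arm

A 6-joint arm with a two-finger parallel gripper is mounted at the origin on a cart in front of the work surface, level with it; the furniture and walls round the work are solid. World frame = base frame: x ahead of the robot, y to its left, z up, the work surface at z = 0. Lengths are in m, angles in rad, forces in N, time in s.
With the tool pointing down it reaches from about 0.225 to 0.875 m from the base axis. Payload 3.4 kg.
Tool frame: the origin (TCP) lies between the finger pads; the fingertips stand 19 mm ahead of it and the grasp point (between the pads) is the TCP; z points along the fingers, y is the line along which they close (so a half turn about z gives the same grasp; the last joint's range is limited). The gripper opens to 85 mm and grips with 20 to 120 N. Pads are 22 mm wide; open, the fingers measure 114 mm over their backs; the gripper's body (76 mm by 85 mm) begins 54 mm behind the grasp point. The pads swing forward as they close: fully open they stand 13 mm farther back than shut.
Start: joints at [1.133, 0.276, 1.505, -0, 1.361, -0.121], TCP at [0.179, 0.546, 0.25] pointing down, gripper open.
Joint ranges: [-2.89, 2.89], [-0.75, 2.08], [0.22, 2.7], [-1.18, 4.32], [0.11, 2.71], [-2.7, 2.7]. Speed limits (rad/s): [2.57, 2.57, 3.14, 3.14, 3.14, 3.14].

### API

Orientations are given as a unit quaternion [w, x, y, z].
In Python, from rig import get_state, imaging, ticket gives the robot as it stands. The module is installed in compiled form; this text tells all that it offers.
- The arm moves only by the shell command python3 -m inch 'ROWS' [FORCE]. ROWS is JSON, a list of rows, each an object with "claw": the opening, from -1 (shut) to 1 (fully open); "travel": the shift along the world's x, y, z in units of 200 mm (1.0 is 200 mm), a list of three; "turn": the turn about the world's z in units of 180 degrees (1.0 is 180 degrees). A call has 1 to 5 rows; each row is the pose to reach, as a shift and turn from the pose commanded when the call began, turning the shorter way round; what a row does not reach only later rows make up. A row lasts 1/10 s, in which the tool goes at most 50 mm and 8.59 degrees, less where a joint would pass 70% of its speed; a pose out of reach is approached as far as the arm can. A call with a number of a shift or a turn outside -1 to 1 is refused whole. A call with a gripper value outside its range is refused whole. The fingers move at their own pace and stop on an object; FORCE is the grip in N (left out, the last holds). Time passes only in rows, so rows that repeat a pose let the fingers close. It gives the time, the measured TCP pose, the force, the opening and the grip force at its end, in the units of the state.
- get_state(): the state, without advancing time (a new reading comes with each control period).
- imaging.get_image(name): name is "side" or "top"; returns the picture (420x560x3 uint8, red, green, blue); there is no depth.
- imaging.camera_params(name): a dict with "camera_matrix" (3x3 intrinsics, pixels), "k1" (the pictures are not rectified: a ray, as slopes to the right and down, at radius r is drawn at 1 + k1 r^2 times it, then the intrinsics apply), "cam_to_world" (4x4, takes a point from camera to world coordinates). Camera axes: x right, y down, z forward; pixel columns grow to the right and rows downward; lengths in m; the calibration is good to about 2 mm. A picture is of the moment at which its call begins. camera_params takes no time and is no camera call.
- ticket.sign_off(): hands the job in; it is judged then, once.
The state is a dict: "clock": time; "qpos": joint angles; "qd": joint speeds; "effort": joint torques, N m; "position": TCP position; "ee_rot": TCP orientation; "contact_force": force on the tool from outside, world axes, zero at the start; "moment": the same for the moment, N m; "width": finger opening in m; "gripper_force": force on a finger pad.
Only numpy, scipy, OpenCV 4.12 (cv2) and the standard library are available. Lean on these libraries where they do the work, as an engineer would, in place of code of your own. Each camera call takes 0.05 s, during which the arm holds its last target. There are 200 camera calls.

## Working session

There is one attempt and no reset: what is moved stays moved. The work goes in short steps, Python scripts to look and compute and a shell command to move; the robot and the scene stay as the last step left them, time stands still between calls to the robot, and variables do not carry over. Pictures are saved under pics/ and viewed, at most 10 in all, crops included, and the job is handed in when it is done.

```bash
mkdir -p pics
cat > h.py <<'E'
import numpy as np, cv2
from rig import get_state, imaging, ticket
def ray(n,u,v):
    p=imaging.camera_params(n);K=np.array(p["camera_matrix"]);T=np.array(p["cam_to_world"])
    d=np.array([(u-K[0,2])/K[0,0],(v-K[1,2])/K[1,1]]);s=d.copy()
    for _ in range(30): s=d/(1+p["k1"]*(s@s))
    return T[:3,3],T[:3,:3]@np.array([s[0],s[1],1])
def atz(n,u,v,z):
    o,d=ray(n,u,v);return o+d*(z-o[2])/d[2]
def proj(n,P):
    p=imaging.camera_params(n);K=np.array(p["camera_matrix"]);T=np.array(p["cam_to_world"])
    c=T[:3,:3].T@(np.array(P)-T[:3,3]);s=c[:2]/c[2];s=s*(1+p["k1"]*(s@s))
    return K[:2,:2]@s+K[:2,2]
def snap(n,f,crop=None,k=1):
    im=imaging.get_image(n)[...,::-1]
    if crop: x0,y0,x1,y1=crop;im=im[y0:y1,x0:x1]
    cv2.imwrite('pics/'+f,cv2.resize(im,None,fx=k,fy=k,interpolation=cv2.INTER_CUBIC))
E
python3 - <<'E'
from h import *
snap('top','t0.png',k=1.42);snap('side','s0.png',k=1.42)
for n in('top','side'):
  p=imaging.camera_params(n);print(n,p)
print(get_state())
E
```

```text
top {'camera_matrix': array([[507.83638361,   0.        , 280.40151985],
       [  0.        , 507.83638361, 215.18204631],
       [  0.        ,   0.        ,   1.        ]]), 'k1': 0.06157988249592527, 'cam_to_world': array([[ 0.01137372, -0.99401372,  0.10866173,  0.3557588 ],
       [-0.99965395, -0.01388093, -0.02234505,  0.12627412],
       [ 0.02371961, -0.10836998, -0.99382761,  1.3809693 ],
       [ 0.        ,  0.        ,  0.        ,  1.        ]])}
side {'camera_matrix': array([[379.83970871,   0.        , 275.98769171],
       [  0.        , 379.83970871, 216.05469067],
       [  0.        ,   0.        ,   1.        ]]), 'k1': -0.07088029057072098, 'cam_to_world': array([[ 0.96415756, -0.10497449,  0.24368125,  0.2435032 ],
       [-0.26501006, -0.42610826,  0.86498637, -0.84637745],
       [ 0.01303309, -0.89856113, -0.4386548 ,  0.62310247],
       [ 0.        ,  0.        ,  0.        ,  1.        ]])}
{'clock': 0.1, 'qpos': array([ 1.13304294e+00,  2.76555463e-01,  1.50599912e+00,  2.07736766e-05,
        1.36070666e+00, -1.20985860e-01]), 'qd': array([ 0.0012617 , -0.00165325, -0.00379255,  0.00092383, -0.00051357,
       -0.00031648]), 'effort': array([ 2.31150123e-03, -4.17700088e+01, -2.46408230e+01, -1.16454285e-05,
        5.81210770e-03, -7.30951768e-06]), 'position': array([0.17891571, 0.54599895, 0.24951562]), 'ee_rot': array([-2.39819450e-04,  1.57724500e-01,  9.87482803e-01, -7.99147998e-04]), 'contact_force': array([ 0.29144549, -0.09255836,  0.52323001]), 'moment': array([-0.03818641, -0.0289028 ,  0.01814009]), 'gripper_force': 0.0, 'width': 0.08546185673096576}
```

View pics/t0.png

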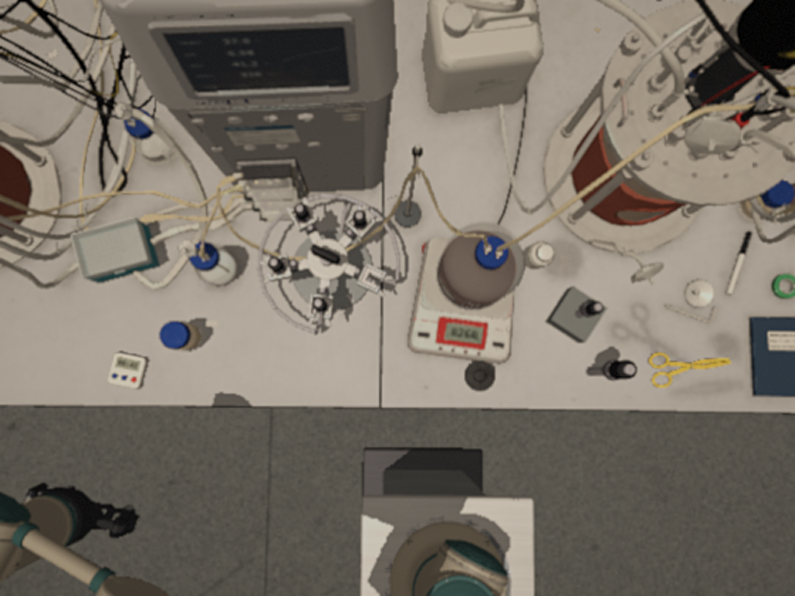

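View pics/s0.png

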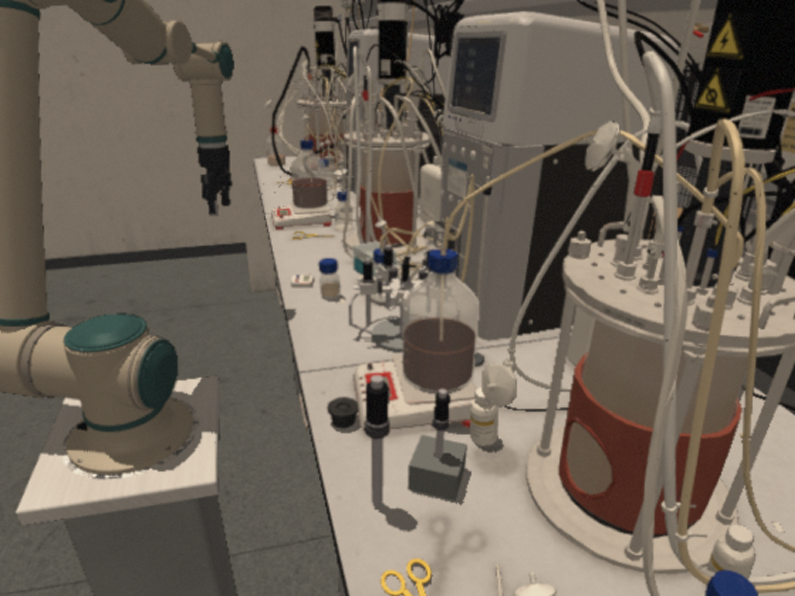

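The top view shows the carousel at about (330,258), the stand with the small probe at (592,308), and a larger lone probe at (620,370), which isn't the one needed. Next I'll zoom in on the carousel and the stand.

Run:
```python
from h import *
im=imaging.get_image('top')[...,::-1]
a=cv2.resize(im[130:245,170:300],None,fx=5,fy=5,interpolation=cv2.INTER_CUBIC)
cv2.imwrite('pics/c1.png',a)   # (u-170)*5,(v-130)*5
im2=imaging.get_image('side')[...,::-1]
b=cv2.resize(im2[160:270,235:345],None,fx=3.6,fy=3.6,interpolation=cv2.INTER_CUBIC)
c=cv2.resize(im2[255:365,255:365],None,fx=3.6,fy=3.6,interpolation=cv2.INTER_CUBIC)
cv2.imwrite('pics/c2.png',np.hstack([b,c]))
```

```text
(no output)
```

View pics/c1.png

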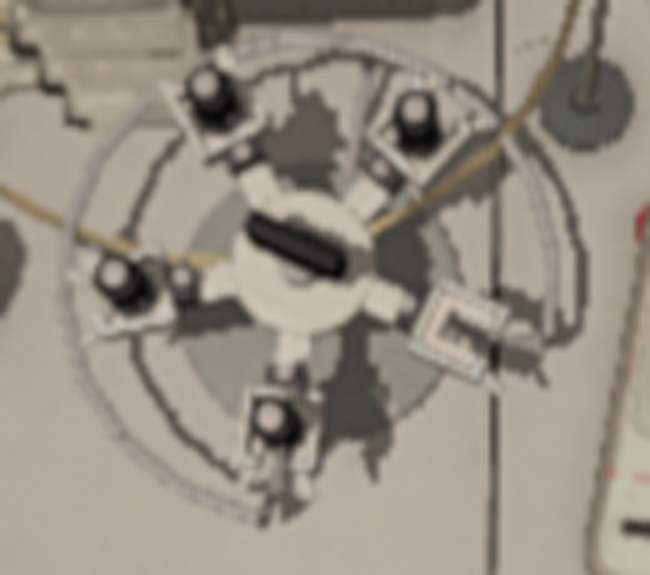

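View pics/c2.png

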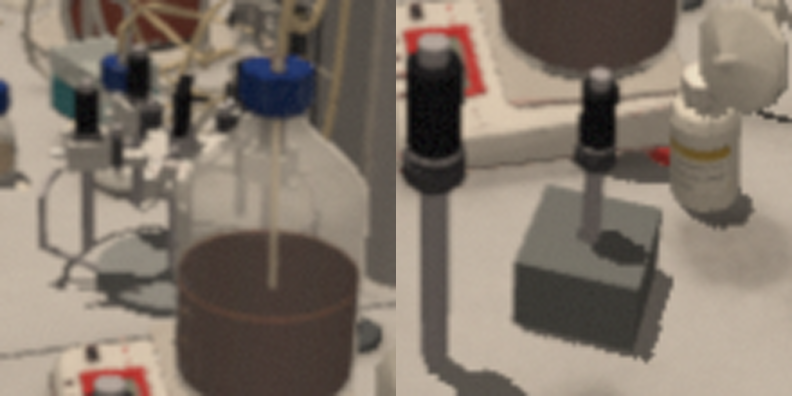

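Crop: knob bar from (248,230) to (345,262); empty hook box around (463,333); hoop ends at (265,520) and (550,335), so the gap faces lower right. The small probe stands in the grey block, with its connector at (600,75) in the right-hand panel.

```bash
cat > m.py <<'E'
from h import *
from scipy.optimize import least_squares
C=lambda x,y,z:atz('top',170+(x-2)/5,130+(y-2)/5,z)[:2]
k=[C(248,230,.194),C(345,262,.194)];print('knob',k,(k[0]+k[1])/2,np.arctan2(*(k[1]-k[0])[::-1]))
H=np.array([C(*p,.085) for p in[(67,255),(110,410),(180,487),(250,517),(553,260),(530,160),(430,70),(330,42),(230,48)]])
r=least_squares(lambda q:np.hypot(*(H-q[:2]).T)-.126,[.45,.2]);print('hoop',r.x,r.fun.round(4))
c=r.x
e=[C(263,520,.085),C(553,338,.085)];a=[np.arctan2(*(p-c)[::-1]) for p in e];print('ends',a,e)
for z in(.142,.149,.155):
  b=np.mean([C(*p,z) for p in[(411,340),(447,282),(513,318),(488,383)]],axis=0);print('hook',b,np.hypot(*(b-c)),np.arctan2(*(b-c)[::-1]))
for nm,p in dict(a=(213,85),b=(419,103),c=(118,270),d=(273,412)).items():
  b=C(*p,.2);print(nm,np.hypot(*(b-c)),np.arctan2(*(b-c)[::-1]))
o1,d1=ray('top',418.8,215.5);o2,d2=ray('side',311.7,276)
A=np.c_[d1,-d2];s=np.linalg.lstsq(A,o2-o1,rcond=None)[0];print('probe top',o1+d1*s[0],o2+d2*s[1],atz('top',418.8,215.5,.17),atz('side',311.7,276,.17))
E
python3 m.py; python3 -c "
from h import *
im=imaging.get_image('top')[...,::-1];a=cv2.resize(im[195:275,380:460],None,fx=5,fy=5,interpolation=cv2.INTER_CUBIC)
cv2.imwrite('pics/c3.png',a)"
```

```text
knob [array([0.57756433, 0.24524867]), array([0.56300783, 0.1992544 ])] [0.57028608 0.22225154] -1.8773077520387444
hoop [0.57350242 0.22247908] [ 0.0003 -0.0026  0.0009  0.0013 -0.0017  0.0022 -0.001  -0.0016  0.0022]
ends [np.float64(2.9641723049006914), np.float64(-1.8033172759449456)] [array([0.44817105, 0.24495171]), array([0.54406924, 0.09818572])]
hook [0.53876931 0.1429311 ] 0.08680017404650864 -1.9824770131180345
hook [0.53773533 0.14283699] 0.0873049113334614 -1.9928997039265457
hook [0.53684906 0.14275632] 0.08774501086925134 -2.001737195624787
a 0.08252248056684867 0.5089640833019214
b 0.08665668594866227 -0.7188966955722292
c 0.08405883275950023 1.7755532770909686
d 0.08341769283901311 3.039472115650857
probe top [ 0.49263522 -0.2352994   0.16471237] [ 0.49474337 -0.23586323  0.16511724] [ 0.49204015 -0.23372747  0.17      ] [ 0.4920648  -0.24237216  0.17      ]
```

View pics/c3.png

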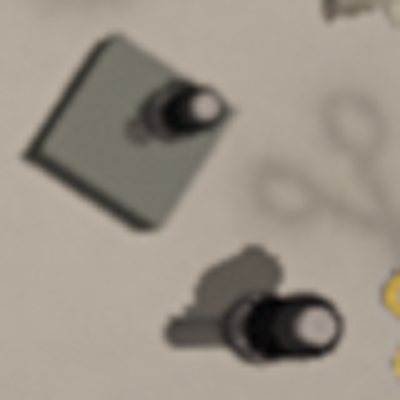

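Rotor is about 0.57 rad (hook at −1.99 rad, gap middle at about −2.56). Moving over the knob.

```bash
python3 -m inch '[{"claw":1,"travel":[0.65,-0.54,0.1],"turn":-0.173},{"claw":1,"travel":[0.65,-0.54,0.1],"turn":-0.173},{"claw":1,"travel":[0.65,-0.54,0.1],"turn":-0.173},{"claw":1,"travel":[0.65,-0.54,0.1],"turn":-0.173},{"claw":1,"travel":[0.65,-0.54,0.1],"turn":-0.173}]' 40
python3 -m inch '[{"claw":1,"travel":[0.65,-0.54,0],"turn":-0.173},{"claw":1,"travel":[0.65,-0.54,0],"turn":-0.173},{"claw":1,"travel":[0.65,-0.54,0],"turn":-0.173},{"claw":1,"travel":[0.65,-0.54,0],"turn":-0.173},{"claw":1,"travel":[0.65,-0.54,0],"turn":-0.173}]'
python3 -m inch '[{"claw":1,"travel":[0.65,-0.54,0],"turn":-0.173},{"claw":1,"travel":[0.65,-0.54,0],"turn":-0.173},{"claw":1,"travel":[0.65,-0.54,0],"turn":-0.173},{"claw":1,"travel":[0.65,-0.54,0],"turn":-0.173},{"claw":1,"travel":[0.65,-0.54,0],"turn":-0.173}]'
```

```text
clock: 0.75
position: [0.3115, 0.4368, 0.2707]
ee_rot: [0.001, 0.419, 0.908, 0.0]
contact_force: [-0.8, 0.2, 0.6]
width: 0.0853
gripper_force: 0.0
clock: 1.25
position: [0.4406, 0.3295, 0.2698]
ee_rot: [0.0, 0.647, 0.763, -0.0]
contact_force: [0.3, 0.1, -0.4]
width: 0.0856
gripper_force: 0.0
clock: 1.75
position: [0.5702, 0.2223, 0.2695]
ee_rot: [-0.0, 0.827, 0.562, -0.0]
contact_force: [-1.0, 0.1, 0.1]
width: 0.0854
gripper_force: 0.0
```

```bash
python3 -m inch '[{"claw":1,"travel":[0,0,-0.2],"turn":0},{"claw":1,"travel":[0,0,-0.3],"turn":0},{"claw":1,"travel":[0,0,-0.4],"turn":0},{"claw":1,"travel":[0,0,-0.45],"turn":0},{"claw":1,"travel":[0,0,-0.45],"turn":0}]' 40
python3 -m inch '[{"claw":0,"travel":[0,0,0],"turn":0},{"claw":-0.4,"travel":[0,0,0],"turn":0},{"claw":-1,"travel":[0,0,0],"turn":0},{"claw":-1,"travel":[0,0,0],"turn":0},{"claw":-1,"travel":[0,0,0],"turn":0}]' 40; python3 -c "
from h import *
s=get_state();print(s['moment'],s['qd']);snap('top','t1.png',(170,130,300,245),5)"
```

```text
clock: 2.25
position: [0.5669, 0.2239, 0.179]
ee_rot: [-0.001, 0.826, 0.564, -0.002]
contact_force: [0.2, 0.3, 0.8]
width: 0.0856
gripper_force: 0.0
clock: 2.75
position: [0.5733, 0.2209, 0.1814]
ee_rot: [0.004, 0.827, 0.562, 0.003]
contact_force: [1.8, -1.6, 1.0]
width: 0.0139
gripper_force: 38.7
[-0.04801619  0.6253048  -0.58895043] [-0.00220965 -0.00271221  0.0106615   0.00140835 -0.00639584  0.01501897]
```

View pics/t1.png

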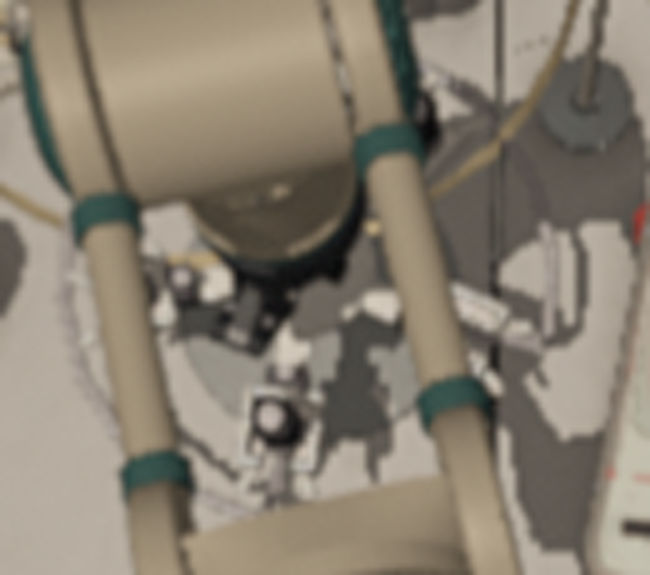

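```bash
python3 -m inch '[{"claw":-1,"travel":[0.012,-0.005,0],"turn":-0.04},{"claw":-1,"travel":[0.012,-0.005,0],"turn":-0.08},{"claw":-1,"travel":[0.012,-0.005,0],"turn":-0.12},{"claw":-1,"travel":[0.012,-0.005,0],"turn":-0.155},{"claw":-1,"travel":[0.012,-0.005,0],"turn":-0.188}]' 60
python3 -m inch '[{"claw":-1,"travel":[0,0,0],"turn":0},{"claw":-1,"travel":[0,0,0],"turn":0},{"claw":-1,"travel":[0,0,0],"turn":0}]'; python3 -c "
from h import *
s=get_state();print(s['moment'],s['position'],s['ee_rot'])"
```

```text
clock: 3.3
position: [0.5721, 0.2222, 0.1814]
ee_rot: [-0.001, 0.955, 0.296, 0.001]
contact_force: [-0.7, 3.3, 2.9]
width: 0.0131
gripper_force: 60.6
clock: 3.6
position: [0.5721, 0.2222, 0.1814]
ee_rot: [-0.001, 0.955, 0.298, 0.001]
contact_force: [-0.4, 2.2, 5.5]
width: 0.0129
gripper_force: 60.9
[ 0.3087818   0.00939286 -0.17139546] [0.57205589 0.22218551 0.18142476] [-6.09301404e-04  9.54596994e-01  2.97897326e-01  1.17984125e-03]
```

```bash
python3 -m inch '[{"claw":0,"travel":[0,0,0],"turn":0},{"claw":1,"travel":[0,0,0],"turn":0},{"claw":1,"travel":[0,0,0],"turn":0},{"claw":1,"travel":[0,0,0.2],"turn":0},{"claw":1,"travel":[0,0,0.45],"turn":0}]'
python3 -m inch '[{"claw":1,"travel":[0,0,0.2],"turn":0},{"claw":1,"travel":[-0.25,-0.1,0.2],"turn":0},{"claw":1,"travel":[-0.5,-0.2,0.2],"turn":0},{"claw":1,"travel":[-0.75,-0.3,0.2],"turn":0},{"claw":1,"travel":[-0.95,-0.4,0.2],"turn":0}]'
python3 -m inch '[{"claw":1,"travel":[-0.2,-0.2,0],"turn":0},{"claw":1,"travel":[-0.4,-0.4,0],"turn":0},{"claw":1,"travel":[-0.4,-0.6,0],"turn":0},{"claw":1,"travel":[-0.4,-0.8,0],"turn":0},{"claw":1,"travel":[-0.4,-1,0],"turn":0}]'
python3 -c "
from h import *
snap('top','t2.png',(170,130,300,245),5)"
```

```text
clock: 4.1
position: [0.5699, 0.2206, 0.2681]
ee_rot: [0.0, 0.955, 0.297, -0.004]
contact_force: [1.4, 0.8, 0.8]
width: 0.084
gripper_force: 0.0
clock: 4.6
position: [0.3851, 0.1433, 0.3099]
ee_rot: [0.0, 0.955, 0.298, -0.0]
contact_force: [-0.4, -1.2, 1.7]
width: 0.0851
gripper_force: 0.0
clock: 5.1
position: [0.3061, -0.0573, 0.3106]
ee_rot: [0.001, 0.955, 0.297, 0.001]
contact_force: [1.3, -0.2, 0.8]
width: 0.0854
gripper_force: 0.0
```

View pics/t2.png

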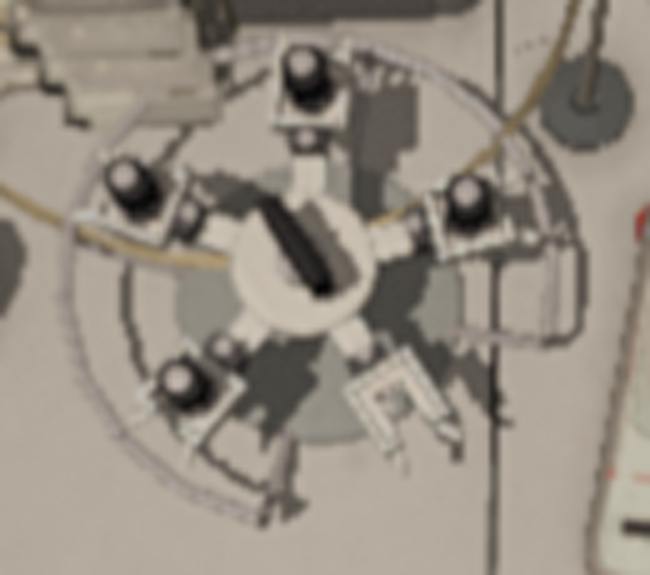

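```bash
cat > m2.py <<'E'
from h import *
C=lambda x,y,z:atz('top',170+(x-2)/5,130+(y-2)/5,z)[:2]
c=np.array([.5721,.2222])
ang=lambda p:np.arctan2(*(p-c)[::-1])
for i,p in enumerate([(170,377),(122,170),(302,58),(472,186)]):
  b=C(*p,.2);print(np.hypot(*(b-c)),(ang(b)+(i+1)*2*np.pi/5+np.pi)%(2*np.pi)-np.pi)
print('mark',ang(C(397,398,.012)),np.hypot(*(C(397,398,.012)-c)), 'knob',ang(C(268,200,.194)),ang(C(322,288,.194)))
k=[C(268,200,.194),C(325,290,.194)];print(np.mean(k,axis=0),np.arctan2(*(k[1]-k[0])[::-1]))
print('hoop ends',ang(C(263,520,.085)),ang(C(553,338,.085)))
P=[c+.085*np.array([np.cos(a),np.sin(a)]) for a in(-2.5,-2.537,-2.56,-2.6)]
print([ (proj('top',[*p,.149])-[170,130])*5+2 for p in P])
E
python3 m2.py
```

```text
0.0870907999371469 -2.5988616256135533
0.08804457922356282 -2.5700307978413752
0.08729620608940161 -2.5262206863313335
0.08679261422200012 -2.5092876883403106
mark -2.465242421323521 0.06608596295688633 knob 0.6092324739284505 -2.623370784814984
[0.57079424 0.22228204] -2.5643870520009426
hoop ends 2.9600277241471953 -1.7930894915982465
[array([405.2953532 , 398.25321551]), array([399.98749973, 401.91268479]), array([396.61966401, 404.0894272 ]), array([390.64389098, 407.69186714])]
```

Run:
```python
from h import *
t=cv2.imread('pics/t2.png');im=cv2.resize(t,(130,115),interpolation=cv2.INTER_AREA)
print('cols',list(range(64,96)))
for y in range(66,98):print(y,*im[y,64:96].mean(1).astype(int))
c=np.array([.5721,.2222])
f=lambda a,r,z:(proj('top',[*(c+r*np.array([np.cos(a),np.sin(a)])),z])-[170,130]).round(1)
for a in(-2.46,-2.56):print(a,[f(a,r,.012) for r in(.06,.066,.072,.078)])
```

```text
cols [64, 65, 66, 67, 68, 69, 70, 71, 72, 73, 74, 75, 76, 77, 78, 79, 80, 81, 82, 83, 84, 85, 86, 87, 88, 89, 90, 91, 92, 93, 94, 95]
66 128 138 171 188 192 191 190 190 184 153 106 98 105 99 78 67 68 67 66 73 101 131 138 135 134 138 137 135 140 142 144 142
67 89 118 158 185 193 192 189 189 188 175 133 117 125 123 90 68 66 67 66 68 86 118 129 121 121 130 127 126 145 146 142 141
68 90 126 147 171 190 194 191 186 185 173 131 103 112 126 105 76 77 82 72 65 73 93 105 91 92 113 118 127 154 151 138 142
69 100 132 138 151 178 191 189 181 176 161 117 79 89 117 119 104 119 129 94 66 66 72 77 69 70 89 114 139 158 141 122 142
70 115 138 138 140 158 172 170 165 166 154 108 70 74 105 134 142 156 166 125 76 65 66 67 67 66 74 104 137 140 112 95 125
71 130 141 139 138 138 134 123 129 146 138 97 76 90 121 156 168 161 170 153 105 70 65 68 68 64 67 84 103 104 88 85 109
72 136 140 139 139 130 104 82 89 107 107 91 108 138 155 168 172 161 165 174 145 91 65 66 67 64 67 79 86 86 85 85 93
73 139 139 139 139 132 107 76 73 85 99 117 150 175 175 170 175 176 172 179 171 122 73 64 66 66 73 83 86 86 86 86 86
74 138
[... 2584 characters left out ...]
0 171 171 171 170 169 168 167 168 169 171 170 171 170 170 170 161 154 166 172 171 170 170 170 170 170 170 169 169 168 167 168
95 172 171 170 171 171 170 168 169 170 170 171 171 171 171 171 171 165 162 169 172 171 171 170 170 170 168 169 169 169 168 167 168
96 171 171 171 170 170 171 170 171 171 171 171 171 171 171 171 171 170 170 171 171 171 171 170 169 169 169 169 168 169 168 167 167
97 170 171 171 171 170 171 170 170 172 171 171 171 171 171 171 172 171 171 171 171 170 171 170 170 169 170 169 169 168 167 167 167
-2.46 [array([77.7, 77.4]), array([79.1, 79.1]), array([80.4, 80.8]), array([81.8, 82.6])]
-2.56 [array([75.9, 78.6]), array([77.1, 80.5]), array([78.3, 82.4]), array([79.5, 84.2])]
```

Run:
```python
from h import *
for n,(x0,y0,x1,y1) in dict(top=(405,203,432,228),side=(296,266,328,304)).items():
  im=imaging.get_image(n)[y0:y1,x0:x1].astype(int).mean(2)
  print(n,x0,y0)
  for i,r in enumerate(im):print(y0+i,*r.astype(int))
```

```text
top 405 203
203 123 139 153 164 169 169 169 169 168 167 167 167 168 168 168 167 168 168 167 167 166 166 167 167 166 166 167
204 112 117 130 146 160 166 168 169 169 168 168 168 168 168 168 168 167 168 167 167 168 167 167 167 166 166 166
205 111 110 114 124 137 151 163 168 169 169 169 168 169 169 168 168 168 167 168 167 167 167 166 167 166 166 166
206 110 111 109 111 115 126 144 157 166 168 169 168 168 169 168 169 168 168 167 167 167 168 167 168 167 166 166
207 111 112 111 110 111 112 118 135 150 162 167 169 170 169 168 168 167 168 167 167 167 167 167 167 167 166 166
208 112 112 112 110 111 109 110 113 125 143 158 165 169 169 169 169 168 167 168 167 167 167 167 167 167 166 166
209 111 111 112 112 111 111 111 110 110 118 135 150 160 166 169 170 170 169 168 167 167 167 168 167 167 167 166
210 111 112 112 111 112 112 112 110 102 96 101 114 131 147 162 169 169 169 169 168 168 167 167 167 167 167 166
211 112 112 112 112 112 112 110 102 83 67 63 66 76 101 130 146 154 161 167 169 168 167 166 167 167 166 166
212 112 112 112 113 111 103 96 83 65 55 51 42 37 47 70 89 109 134 154 166 168 166 166 
[... 5202 characters left out ...]
59 51 55 95 94 76 73 73 74 74 72 78 72 60 64
298 113 112 110 108 104 104 99 94 66 44 44 38 44 48 51 50 47 42 37 43 71 72 67 65 65 68 67 68 69 66 61 55
299 102 102 107 121 127 131 131 106 67 44 40 38 39 46 45 38 34 36 34 38 57 67 65 66 66 67 67 68 69 69 69 63
300 132 133 134 137 143 145 145 136 107 69 43 35 38 41 40 36 36 33 39 42 58 66 69 67 69 66 67 68 71 71 73 74
301 145 143 142 146 146 147 148 144 133 112 78 44 37 38 38 37 37 36 39 54 66 71 72 72 71 72 74 75 73 75 75 76
302 145 144 143 145 147 148 145 139 137 130 116 78 49 41 43 40 41 52 62 71 75 74 76 77 77 76 75 78 76 79 79 78
303 149 147 147 148 148 150 150 146 145 144 142 108 80 72 70 69 75 84 86 81 78 78 80 78 80 80 81 79 78 79 78 80
```

Run:
```python
from h import *
from scipy.optimize import least_squares
f=lambda q:[*(proj('top',[q[0],q[1],.170])-[420.6,216]), proj('side',[q[0],q[1],.139])[0]-310.7, (proj('side',[q[0],q[1],.170])-[311.3,275.2])[1]]
r=least_squares(f,[.49,-.24]);print(r.x,r.fun); print(atz('top',420.6,216,.17),get_state()['position'])
```

```text
[ 0.49200609 -0.23874607] [ 0.29348343 -0.45691992 -0.44572193 -0.17669202]
[ 0.49089118 -0.23802171  0.17      ] [ 0.30681876 -0.05814314  0.31025028]
```

```bash
python3 - <<'E'
from h import *
o1,d1=ray('top',443,260);o2,d2=ray('side',265.3,267.5)
s=np.linalg.lstsq(np.c_[d1,-d2],o2-o1,rcond=None)[0];print(o1+d1*s[0],o2+d2*s[1])
E
python3 -m inch '[{"claw":1,"travel":[0.05,-0.2,0],"turn":0},{"claw":1,"travel":[0.1,-0.4,0],"turn":0},{"claw":1,"travel":[0.2,-0.6,0],"turn":0},{"claw":1,"travel":[0.4,-0.8,0],"turn":0},{"claw":1,"travel":[0.5,-0.9,0],"turn":0}]' 40
```

```text
[ 0.38491185 -0.2697581   0.22617115] [ 0.3865979  -0.27007306  0.22632173]
clock: 5.75
position: [0.4093, -0.2369, 0.3099]
ee_rot: [0.0, 0.955, 0.298, 0.0]
contact_force: [-1.1, 1.4, 0.6]
width: 0.0855
gripper_force: 0.0
```

```bash
python3 -m inch '[{"claw":1,"travel":[0.2,0,0],"turn":0},{"claw":1,"travel":[0.415,-0.01,0],"turn":0},{"claw":1,"travel":[0.415,-0.01,-0.2],"turn":0},{"claw":1,"travel":[0.415,-0.01,-0.4],"turn":0},{"claw":1,"travel":[0.415,-0.01,-0.5],"turn":0}]' 60
python3 -m inch '[{"claw":1,"travel":[0,0,-0.1],"turn":0},{"claw":1,"travel":[0,0,-0.2],"turn":0},{"claw":1,"travel":[0,0,-0.28],"turn":0},{"claw":1,"travel":[0,0,-0.325],"turn":0},{"claw":1,"travel":[0,0,-0.325],"turn":0}]'
```

```text
clock: 6.25
position: [0.4894, -0.2347, 0.2064]
ee_rot: [-0.003, 0.954, 0.299, -0.002]
contact_force: [-0.7, 0.3, -0.7]
width: 0.0858
gripper_force: 0.0
clock: 6.75
position: [0.4898, -0.2362, 0.144]
ee_rot: [-0.001, 0.955, 0.298, -0.001]
contact_force: [-0.7, 0.5, -0.2]
width: 0.0856
gripper_force: 0.0
```

```bash
python3 -m inch '[{"claw":0.3,"travel":[0.01,-0.012,0],"turn":0},{"claw":-0.2,"travel":[0.01,-0.012,0],"turn":0},{"claw":-0.6,"travel":[0.01,-0.012,0],"turn":0},{"claw":-1,"travel":[0.01,-0.012,0],"turn":0},{"claw":-1,"travel":[0.01,-0.012,0],"turn":0}]' 60
python3 -m inch '[{"claw":-1,"travel":[0,0,0],"turn":0},{"claw":-1,"travel":[0,0,0],"turn":0}]'
python3 -c "
from h import *
s=get_state();print(s['position'],s['contact_force'],s['moment'],s['width']);im=imaging.get_image('side')[...,::-1]
cv2.imwrite('pics/s1.png',cv2.resize(im[230:360,250:380],None,fx=4.5,fy=4.5,interpolation=cv2.INTER_CUBIC))"
```

```text
clock: 7.25
position: [0.4923, -0.2404, 0.1461]
ee_rot: [0.0, 0.955, 0.297, 0.0]
contact_force: [-0.3, 0.1, 2.2]
width: 0.0213
gripper_force: 58.5
clock: 7.45
position: [0.4923, -0.2404, 0.146]
ee_rot: [0.0, 0.955, 0.297, 0.0]
contact_force: [-0.6, 0.6, 6.2]
width: 0.0219
gripper_force: 58.5
[ 0.49233987 -0.24038584  0.14598829] [-0.5840331   0.62373343  6.15755602] [ 0.25896266  0.15225634 -0.01715205] 0.021873889910357623
```

View pics/s1.png

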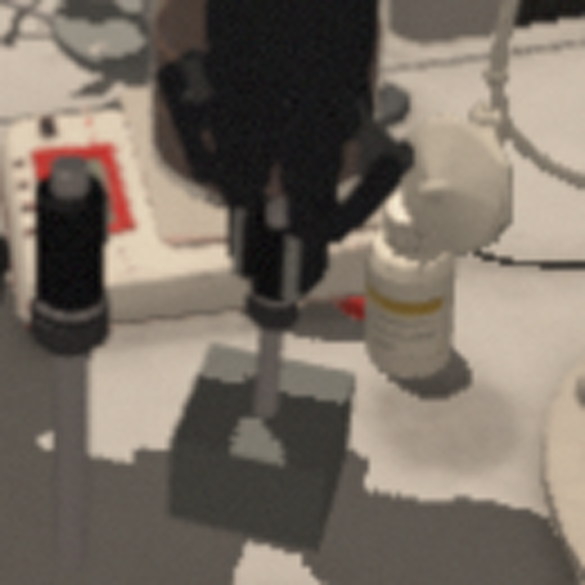

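Probe gripped, width 22 mm on the head, upright. The big lone probe (top 0.226 m) is clear of the path. Next: lift and carry round in front of the big bottle.

```bash
python3 -m inch '[{"claw":-1,"travel":[0,0,0.1],"turn":0},{"claw":-1,"travel":[0,0,0.25],"turn":0},{"claw":-1,"travel":[0,0,0.45],"turn":0},{"claw":-1,"travel":[0,0,0.65],"turn":0},{"claw":-1,"travel":[0,0,0.825],"turn":0}]' 60
python3 -m inch '[{"claw":-1,"travel":[-0.1,0.1,0],"turn":0},{"claw":-1,"travel":[-0.25,0.25,0],"turn":0},{"claw":-1,"travel":[-0.4,0.4,0],"turn":0},{"claw":-1,"travel":[-0.55,0.55,0],"turn":0},{"claw":-1,"travel":[-0.57,0.75,0],"turn":0}]'
python3 -m inch '[{"claw":-1,"travel":[0,0.2,0],"turn":0},{"claw":-1,"travel":[0,0.4,0],"turn":0},{"claw":-1,"travel":[0,0.6,0],"turn":0},{"claw":-1,"travel":[0.08,0.75,0],"turn":0},{"claw":-1,"travel":[0.15,0.85,0],"turn":0}]'
```

```text
clock: 8.0
position: [0.4921, -0.2403, 0.3117]
ee_rot: [0.0, 0.955, 0.297, 0.0]
contact_force: [0.5, -0.4, -1.2]
width: 0.0219
gripper_force: 59.1
clock: 8.5
position: [0.3748, -0.0896, 0.3097]
ee_rot: [-0.0, 0.955, 0.296, -0.001]
contact_force: [1.6, 0.3, -1.3]
width: 0.0216
gripper_force: 59.3
clock: 9.0
position: [0.4079, 0.0818, 0.3101]
ee_rot: [-0.0, 0.954, 0.298, 0.0]
contact_force: [0.7, 0.0, -0.0]
width: 0.0214
gripper_force: 59.2
```

```bash
python3 -m inch '[{"claw":-1,"travel":[0.06,0.12,0],"turn":0},{"claw":-1,"travel":[0.135,0.24,-0.1],"turn":0},{"claw":-1,"travel":[0.135,0.24,-0.3],"turn":0},{"claw":-1,"travel":[0.135,0.24,-0.45],"turn":0},{"claw":-1,"travel":[0.135,0.24,-0.515],"turn":0}]' 60
python3 - <<'E'
from h import *
c=np.array([.5721,.2222])
a=atz('top',170+79.2,130+91.5,.126)[:2];b=atz('top',170+90.2,130+85.8,.126)[:2]
for p in(a,b,(a+b)/2):print(p,np.hypot(*(p-c)),np.arctan2(*(p-c)[::-1]))
t=cv2.imread('pics/t2.png')
im=imaging.get_image('top')[...,::-1];A=cv2.resize(im[165:255,215:305],None,fx=4.4,fy=4.4,interpolation=cv2.INTER_CUBIC)
im=imaging.get_image('side')[...,::-1];B=cv2.resize(im[170:260,235:325],None,fx=4.4,fy=4.4,interpolation=cv2.INTER_CUBIC)
cv2.imwrite('pics/p1.png',np.hstack([A,B]))
print(get_state()['position'])
E
```

```text
clock: 9.5
position: [0.4328, 0.1276, 0.2037]
ee_rot: [-0.0, 0.955, 0.298, -0.003]
contact_force: [0.9, -0.6, -0.8]
width: 0.0218
gripper_force: 59.3
[0.47613879 0.17524011] 0.10683531663381217 -2.686490584747802
[0.49072834 0.14822246] 0.10997283638747037 -2.403755357823505
[0.48343356 0.16173128] 0.10732288990160523 -2.543063447391124
[0.4331899  0.12746673 0.20469061]
```

View pics/p1.png

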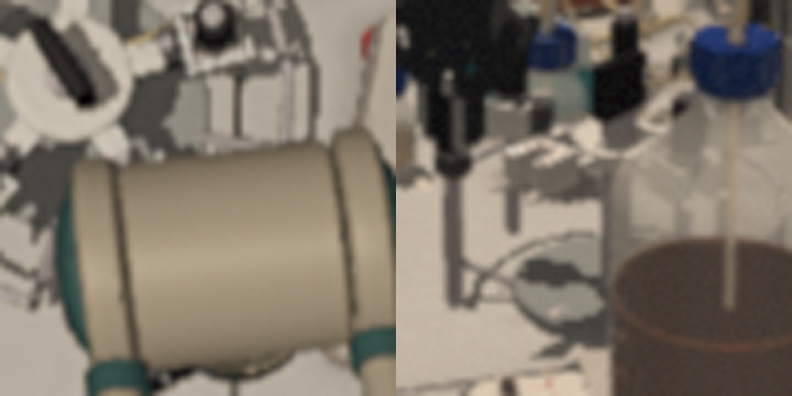

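```bash
python3 -m inch '[{"claw":-1,"travel":[0,0,0],"turn":0},{"claw":-1,"travel":[0.05,0.034,0.01],"turn":0},{"claw":-1,"travel":[0.1,0.067,0.01],"turn":0},{"claw":-1,"travel":[0.12,0.08,0.01],"turn":0},{"claw":-1,"travel":[0.12,0.08,0.01],"turn":0}]' 60
python3 -m inch '[{"claw":-1,"travel":[0,0,0],"turn":0},{"claw":-1,"travel":[0,0,0],"turn":0},{"claw":-1,"travel":[0,0,0],"turn":0}]'
```

```text
clock: 10.1
position: [0.4605, 0.1443, 0.2097]
ee_rot: [0.0, 0.955, 0.298, 0.001]
contact_force: [-0.8, 0.2, -1.4]
width: 0.0213
gripper_force: 59.3
clock: 10.4
position: [0.4588, 0.1436, 0.2093]
ee_rot: [0.0, 0.955, 0.297, -0.0]
contact_force: [0.7, 0.2, -2.1]
width: 0.0214
gripper_force: 59.3
```

```bash
python3 -m inch '[{"claw":-1,"travel":[0.02,0.025,0],"turn":0},{"claw":-1,"travel":[0.045,0.042,0],"turn":0},{"claw":-1,"travel":[0.069,0.058,0],"turn":0},{"claw":-1,"travel":[0.069,0.058,0],"turn":0},{"claw":-1,"travel":[0.069,0.058,0],"turn":0}]' 60
python3 -m inch '[{"claw":-1,"travel":[0.02,0.0135,0],"turn":0},{"claw":-1,"travel":[0.04,0.027,0],"turn":0},{"claw":-1,"travel":[0.06,0.0405,0],"turn":0},{"claw":-1,"travel":[0.075,0.0505,0],"turn":0},{"claw":-1,"travel":[0.075,0.0505,0],"turn":0}]'
```

```text
clock: 10.9
position: [0.473, 0.1554, 0.2092]
ee_rot: [0.0, 0.955, 0.297, -0.0]
contact_force: [-0.2, -0.2, -0.3]
width: 0.0217
gripper_force: 59.3
clock: 11.4
position: [0.4886, 0.1657, 0.2093]
ee_rot: [0.0, 0.955, 0.297, 0.0]
contact_force: [-0.0, -0.3, -1.2]
width: 0.0216
gripper_force: 59.3
```

No contact so far. On to the nominal place.

```bash
python3 -m inch '[{"claw":-1,"travel":[0.02,0.013,0],"turn":0},{"claw":-1,"travel":[0.04,0.027,0],"turn":0},{"claw":-1,"travel":[0.055,0.037,0],"turn":0},{"claw":-1,"travel":[0.065,0.045,0],"turn":0},{"claw":-1,"travel":[0.065,0.045,0],"turn":0}]' 60
python3 -m inch '[{"claw":-1,"travel":[0.002,0.0015,0],"turn":0},{"claw":-1,"travel":[0.004,0.003,0],"turn":0},{"claw":-1,"travel":[0.006,0.004,0],"turn":0}]'
python3 -m inch '[{"claw":-1,"travel":[0.002,0.0015,0],"turn":0},{"claw":-1,"travel":[0.004,0.003,0],"turn":0},{"claw":-1,"travel":[0.006,0.004,0],"turn":0}]'
```

```text
clock: 11.9
position: [0.5013, 0.1746, 0.2093]
ee_rot: [0.0, 0.955, 0.297, 0.0]
contact_force: [0.4, -0.1, -1.5]
width: 0.0216
gripper_force: 59.3
clock: 12.2
position: [0.5021, 0.1752, 0.2094]
ee_rot: [0.0, 0.955, 0.297, -0.0]
contact_force: [-0.3, 0.4, -1.2]
width: 0.0217
gripper_force: 59.3
clock: 12.5
position: [0.5034, 0.176, 0.2094]
ee_rot: [0.0, 0.955, 0.297, 0.0]
contact_force: [0.3, -0.4, -0.4]
width: 0.0217
gripper_force: 59.3
```

```bash
python3 -m inch '[{"claw":-1,"travel":[0.003,0.002,0],"turn":0},{"claw":-1,"travel":[0.006,0.004,0],"turn":0},{"claw":-1,"travel":[0.006,0.004,0],"turn":0}]'
python3 -m inch '[{"claw":-1,"travel":[0.003,0.002,0],"turn":0},{"claw":-1,"travel":[0.006,0.004,0],"turn":0},{"claw":-1,"travel":[0.006,0.004,0],"turn":0}]'; python3 -c "
from h import *
s=get_state();print(s['contact_force'],s['moment'])"
```

```text
clock: 12.8
position: [0.5045, 0.1767, 0.2093]
ee_rot: [0.0, 0.955, 0.297, -0.0]
contact_force: [-0.0, -0.7, -0.6]
width: 0.0215
gripper_force: 59.3
clock: 13.1
position: [0.5051, 0.1772, 0.2092]
ee_rot: [0.0, 0.955, 0.297, -0.001]
contact_force: [-3.7, -1.4, 0.6]
width: 0.0215
gripper_force: 59.3
[-3.72551616 -1.39884557  0.57857561] [-0.34450965  0.52747306  0.0316219 ]
```

```bash
python3 -m inch '[{"claw":-1,"travel":[-0.010,-0.006,0],"turn":0},{"claw":-1,"travel":[-0.010,-0.006,0],"turn":0},{"claw":-1,"travel":[-0.010,-0.006,-0.02],"turn":0},{"claw":-1,"travel":[-0.010,-0.006,-0.04],"turn":0},{"claw":-1,"travel":[-0.010,-0.006,-0.05],"turn":0}]' 60
python3 -m inch '[{"claw":-1,"travel":[0,0,-0.005],"turn":0},{"claw":-1,"travel":[0,0,-0.01],"turn":0},{"claw":-1,"travel":[0,0,-0.015],"turn":0},{"claw":-1,"travel":[0,0,-0.02],"turn":0},{"claw":-1,"travel":[0,0,-0.025],"turn":0}]'
```

```text
clock: 13.6
position: [0.5038, 0.1765, 0.1987]
ee_rot: [-0.0, 0.955, 0.297, -0.0]
contact_force: [0.1, 0.0, -1.6]
width: 0.0214
gripper_force: 59.3
clock: 14.1
position: [0.5038, 0.1765, 0.1943]
ee_rot: [0.0, 0.955, 0.297, 0.0]
contact_force: [-0.4, -0.0, -1.3]
width: 0.0214
gripper_force: 59.3
```

```bash
for i in 1; do python3 -m inch '[{"claw":-1,"travel":[0,0,-0.004],"turn":0},{"claw":-1,"travel":[0,0,-0.008],"turn":0},{"claw":-1,"travel":[0,0,-0.012],"turn":0},{"claw":-1,"travel":[0,0,-0.016],"turn":0},{"claw":-1,"travel":[0,0,-0.02],"turn":0}]'; done
python3 -m inch '[{"claw":-1,"travel":[0,0,-0.004],"turn":0},{"claw":-1,"travel":[0,0,-0.008],"turn":0},{"claw":-1,"travel":[0,0,-0.012],"turn":0},{"claw":-1,"travel":[0,0,-0.016],"turn":0}]'
```

```text
clock: 14.6
position: [0.5038, 0.1764, 0.1903]
ee_rot: [0.0, 0.955, 0.297, 0.0]
contact_force: [-0.5, -0.4, -0.8]
width: 0.0214
gripper_force: 59.3
clock: 15.0
position: [0.5038, 0.1765, 0.188]
ee_rot: [0.0, 0.955, 0.297, 0.0]
contact_force: [-1.3, -0.7, 5.5]
width: 0.0216
gripper_force: 59.7
```

Seat felt at TCP z≈0.1885, so it should be home near 0.1745. Pressing slowly.

```bash
python3 -m inch '[{"claw":-1,"travel":[0,0,-0.004],"turn":0},{"claw":-1,"travel":[0,0,-0.008],"turn":0},{"claw":-1,"travel":[0,0,-0.012],"turn":0},{"claw":-1,"travel":[0,0,-0.016],"turn":0},{"claw":-1,"travel":[0,0,-0.02],"turn":0}]'
python3 -m inch '[{"claw":-1,"travel":[0,0,-0.004],"turn":0},{"claw":-1,"travel":[0,0,-0.008],"turn":0},{"claw":-1,"travel":[0,0,-0.012],"turn":0},{"claw":-1,"travel":[0,0,-0.016],"turn":0}]'
```

```text
clock: 15.5
position: [0.5038, 0.1765, 0.184]
ee_rot: [0.0, 0.955, 0.297, 0.0]
contact_force: [-1.8, 0.5, 5.9]
width: 0.0216
gripper_force: 59.7
clock: 15.9
position: [0.5039, 0.1764, 0.1808]
ee_rot: [0.0, 0.955, 0.297, 0.0]
contact_force: [-1.1, 0.1, 5.5]
width: 0.0212
gripper_force: 59.7
```

```bash
python3 -m inch '[{"claw":-1,"travel":[0,0,-0.004],"turn":0},{"claw":-1,"travel":[0,0,-0.008],"turn":0},{"claw":-1,"travel":[0,0,-0.012],"turn":0},{"claw":-1,"travel":[0,0,-0.016],"turn":0}]'
python3 -m inch '[{"claw":-1,"travel":[0,0,-0.003],"turn":0},{"claw":-1,"travel":[0,0,-0.006],"turn":0},{"claw":-1,"travel":[0,0,-0.009],"turn":0}]'
```

```text
clock: 16.3
position: [0.5039, 0.1764, 0.1776]
ee_rot: [0.0, 0.955, 0.297, 0.0]
contact_force: [-1.1, -0.9, 5.5]
width: 0.0217
gripper_force: 59.7
clock: 16.6
position: [0.5039, 0.1765, 0.1759]
ee_rot: [0.0, 0.955, 0.297, 0.0]
contact_force: [-2.8, 0.1, 8.1]
width: 0.0216
gripper_force: 60.1
```

```bash
python3 -m inch '[{"claw":-1,"travel":[0,0,-0.002],"turn":0},{"claw":-1,"travel":[0,0,-0.003],"turn":0}]'
python3 -m inch '[{"claw":-1,"travel":[0,0,-0.002],"turn":0},{"claw":-1,"travel":[0,0,-0.003],"turn":0}]'
```

```text
clock: 16.8
position: [0.5039, 0.1765, 0.1759]
ee_rot: [0.0, 0.955, 0.297, 0.001]
contact_force: [-3.1, -1.1, 9.7]
width: 0.0215
gripper_force: 60.2
clock: 17.0
position: [0.5039, 0.1765, 0.1758]
ee_rot: [0.0, 0.955, 0.297, 0.001]
contact_force: [-3.6, -1.2, 13.1]
width: 0.0213
gripper_force: 60.5
```

```bash
python3 -m inch '[{"claw":-1,"travel":[0,0,-0.002],"turn":0},{"claw":-1,"travel":[0,0,-0.003],"turn":0},{"claw":-1,"travel":[0,0,-0.003],"turn":0}]'
python3 -m inch '[{"claw":-1,"travel":[0,0,0],"turn":0}]'
```

```text
clock: 17.3
position: [0.5039, 0.1765, 0.1758]
ee_rot: [0.0, 0.955, 0.297, 0.001]
contact_force: [-4.0, -0.5, 14.2]
width: 0.0212
gripper_force: 60.9
clock: 17.4
position: [0.5039, 0.1765, 0.1758]
ee_rot: [0.0, 0.955, 0.297, 0.001]
contact_force: [-3.9, -0.7, 14.1]
width: 0.0216
gripper_force: 60.9
```

```bash
python3 -m inch '[{"claw":-0.3,"travel":[0,0,0],"turn":0},{"claw":0.1,"travel":[0,0,0],"turn":0},{"claw":0.3,"travel":[0,0,0],"turn":0},{"claw":0.5,"travel":[0,0,0],"turn":0},{"claw":0.5,"travel":[0,0,0],"turn":0}]'
python3 -m inch '[{"claw":0.5,"travel":[0,0,0.1],"turn":0},{"claw":0.5,"travel":[0,0,0.2],"turn":0},{"claw":0.5,"travel":[0,0,0.35],"turn":0},{"claw":0.5,"travel":[0,0,0.5],"turn":0},{"claw":0.5,"travel":[0,0,0.65],"turn":0}]'
python3 -m inch '[{"claw":0.5,"travel":[-0.2,-0.15,0],"turn":0},{"claw":0.5,"travel":[-0.4,-0.25,0],"turn":0},{"claw":0.5,"travel":[-0.6,-0.4,0],"turn":0},{"claw":0.5,"travel":[-0.8,-0.6,0],"turn":0},{"claw":0.5,"travel":[-0.9,-0.8,0],"turn":0}]'
python3 - <<'E'
from h import *
im=imaging.get_image('top')[...,::-1];A=cv2.resize(im[155:235,205:285],None,fx=4.9,fy=4.9,interpolation=cv2.INTER_CUBIC)
im=imaging.get_image('side')[...,::-1];B=cv2.resize(im[170:250,235:315],None,fx=4.9,fy=4.9,interpolation=cv2.INTER_CUBIC)
cv2.imwrite('pics/e1.png',np.hstack([A,B]))
E
```

```text
clock: 17.9
position: [0.5037, 0.1764, 0.1728]
ee_rot: [0.0, 0.955, 0.297, -0.0]
contact_force: [0.0, 0.2, -0.6]
width: 0.0643
gripper_force: 0.0
clock: 18.4
position: [0.5036, 0.1764, 0.304]
ee_rot: [0.0, 0.955, 0.297, -0.0]
contact_force: [1.4, 0.3, 0.2]
width: 0.0643
gripper_force: 0.0
clock: 18.9
position: [0.3216, 0.0172, 0.303]
ee_rot: [0.0, 0.954, 0.299, -0.0]
contact_force: [1.2, -1.1, -0.6]
width: 0.0639
gripper_force: 0.0
```

View pics/e1.png

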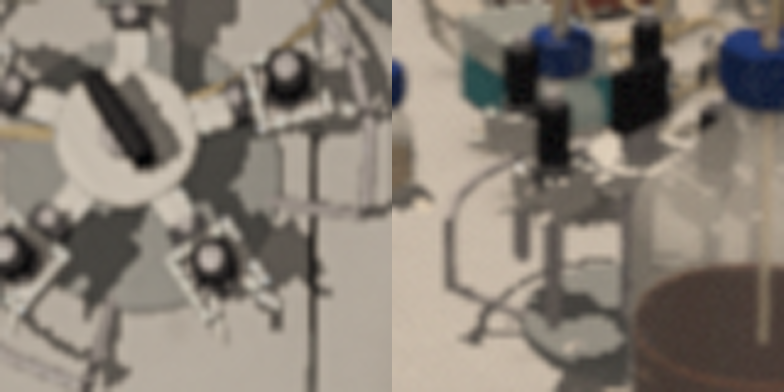

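The picture shows the probe upright in the empty hook, its head at (213,255) in the left panel, with its collar inside the pocket walls like the neighbouring probes. The carousel hasn't turned and the gripper is clear, so I'm handing in.

```bash
python3 -c "
from rig import ticket
print(ticket.sign_off())"
```

```text
the job is handed in; nothing more can be done
None
```

The job is handed in, with no verdict returned: the empty hook points out through the gap, and the probe hangs upright in it, released, with the seat pressed to its stop at about 14 N (limit 30 N).

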